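# Clear the tally rack with one fingertip stroke

## Task

Reset the curved doll tally: run the fingertips lightly along the row of small steel flip tabs, starting at the end farthest from the tall round-headed marker, so that the six plain tabs tip over towards the marker one after another and lie down. Stop short of the marker and leave it standing, press on nothing hard, and do not disturb the dolls, the tool rest post or the burnisher.

Things in the scene. Friction and masses are not known exactly. Their poses are not given: they have to be found in the camera images.
- rack: fixed tally rack: arc-shaped pale wood strip 54 mm wide, top 14 mm above the bench. Origin: on the bench at the centre of the hinges' circle (radius 130 mm); x points to the arc's middle, z up. Counter-clockwise from above: tab1 at -60 degrees from x, then every 18 degrees (41 mm) to tab6 at 30, marker at 57. Hinge pins are radial: tabs tip along the row
- tab1_hinge (a point): centre of tab1's hinge pin (end tab farthest from the marker), fixed, 5 mm above the strip's top (19 mm above the bench). Each tab: steel plate 24 mm wide across the row, 4 mm thick, standing 34 mm up from its pin, 20 g, loose hinge; well under 1 N along the row moves it, and past upright it falls over by itself
- tab2_hinge (a point): centre of the hinge pin of tab2, fixed on the rack, 5 mm above the strip's top (19 mm above the bench).
- tab3_hinge (a point): centre of the hinge pin of tab3, fixed on the rack, 5 mm above the strip's top (19 mm above the bench).
- tab4_hinge (a point): centre of the hinge pin of tab4, fixed on the rack, 5 mm above the strip's top (19 mm above the bench).
- tab5_hinge (a point): centre of the hinge pin of tab5, fixed on the rack, 5 mm above the strip's top (19 mm above the bench).
- tab6_hinge (a point): centre of the hinge pin of tab6, fixed on the rack, 5 mm above the strip's top (19 mm above the bench).
- marker_hinge (a point): centre of the hinge pin of the marker, same height as the others; the marker is a steel stem with a round disc head 28 mm across, its top 52 mm above the pin. It leans towards tab6, its top 15 mm nearer to tab6 than its pin
- tab1 (a joint): angle of tab1 (rad): -0.3 leaning back towards the tab1 end against its stop (standing, as at the start), 0 upright, 1.5 lying over towards the marker end of the row
- tab2 (a joint): angle of tab2 (rad): -0.3 leaning back towards the tab1 end against its stop (standing, as at the start), 0 upright, 1.5 lying over towards the marker end of the row
- tab3 (a joint): angle of tab3 (rad): -0.3 leaning back towards the tab1 end against its stop (standing, as at the start), 0 upright, 1.5 lying over towards the marker end of the row
- tab4 (a joint): angle of tab4 (rad): -0.3 leaning back towards the tab1 end against its stop (standing, as at the start), 0 upright, 1.5 lying over towards the marker end of the row
- tab5 (a joint): angle of tab5 (rad): -0.3 leaning back towards the tab1 end against its stop (standing, as at the start), 0 upright, 1.5 lying over towards the marker end of the row
- tab6 (a joint): angle of tab6 (rad): -0.3 leaning back towards the tab1 end against its stop (standing, as at the start), 0 upright, 1.5 lying over towards the marker end of the row
- marker (a joint): angle of marker (rad): -0.3 leaning back towards the tab1 end against its stop (standing, as at the start), 0 upright, 1.5 lying over towards the marker end of the row
- big_doll: yellow wooden nesting doll, 80 mm tall, 46 mm across; loose bystander standing inside the curve; origin at the centre of its underside
- small_doll: yellow wooden nesting doll, 56 mm tall, 32 mm across; loose bystander inside the curve; origin at the centre of its underside
- rest_post: aluminium tool rest post, 78 mm tall, foot 48 mm across; loose bystander outside the curve; origin at the centre of its underside
- burnisher: burnisher lying outside the curve, amber horn handle 85 x 22 x 16 mm along its -x, steel blade 74 mm along +x; loose bystander; origin under the joint of handle and blade

How it is judged:
On the way, in this order (a step that is already met when the one before it is completed fails the run):
1. tab 1 has tipped over (value of joint tab1 above 1 rad), for 0.05 s.
2. tab 2 has tipped over (value of joint tab2 above 1 rad), for 0.05 s.
3. tab 3 has tipped over (value of joint tab3 above 1 rad), for 0.05 s.
4. tab 4 has tipped over (value of joint tab4 above 1 rad), for 0.05 s.
5. tab 5 has tipped over (value of joint tab5 above 1 rad), for 0.05 s.
6. tab 6 has tipped over (value of joint tab6 above 1 rad), for 0.05 s.
At the end, for the whole second after the job is handed in: all six plain tabs lie over (each joint above 1.3 rad), the marker still stands leaning back (joint below -0.15 rad), and the dolls, post and burnisher are at rest within 15 mm of where they stood (value of joint each of tab1, tab2, tab3, tab4, tab5, tab6 above 1.3 rad and value of joint marker below -0.15 rad and linear speed of each of big_doll, small_doll, rest_post, burnisher below 0.02 m/s and distance of each of big_doll, small_doll, rest_post, burnisher from where it was at the start of the episode below 0.015 m); the robot touches nothing.
It fails at once if the marker is pushed up off its stop (joint above -0.1 rad) (value of joint marker above -0.1 rad).
It fails at once if the rack or its tabs are pressed with more than 15 N (contact force between anything else and rack above 15 N).
It fails at once if a doll, the post or the burnisher is moved or lifted more than 15 mm (distance of any of big_doll, small_doll, rest_post, burnisher from where it was at the start of the episode above 0.015 m).
It fails at once if a doll or the post is tipped (angle between any of big_doll, small_doll, rest_post's own z axis and vertical above 0.3 rad).
It also fails if it takes over 48 s, if anything falls off the work surface, if the arm or the gripper's body presses on something with over 40 N, if the wrist force passes 120 N, or if a joint passes its speed limit or range.

## Robot

A 7-joint arm with a two-finger parallel gripper is mounted at the origin on the work surface. World frame = base frame: x ahead of the robot, y to its left, z up, the work surface at z = 0. Lengths are in m, angles in rad, forces in N, time in s.
With the tool pointing down it reaches from about 0.35 to 0.9 m from the base axis. Payload 7.2 kg.
Tool frame: the origin (TCP) lies between the finger pads; the fingertips stand 17 mm ahead of it and the grasp point (between the pads) lies 2 mm behind it; z points along the fingers, y is the line along which they close (so a half turn about z gives the same grasp; the last joint's range is limited). The gripper opens to 85 mm and grips with 20 to 120 N. Pads are 22 mm wide; open, the fingers measure 114 mm over their backs; the gripper's body (76 mm by 85 mm) begins 54 mm behind the grasp point. The pads swing forward as they close: fully open they stand 13 mm farther back than shut.
Start: joints at [-1.243, 0.411, -0.013, 1.596, 0.006, 1.134, -0.082], TCP at [0.241, 0.577, 0.248] pointing down, gripper open.
Joint ranges: [-2.95, 2.95], [-0.29, 1.99], [-1.47, 1.44], [0.14, 2.54], [-1.03, 4.17], [0.13, 1.85], [-2.86, 2.86]. Speed limits (rad/s): [2.39, 2.39, 3.01, 3.01, 3.14, 3.14, 3.14].

## Interface

Orientations are given as a unit quaternion [w, x, y, z].
In Python, from station import telemetry, viewer, order gives the robot as it stands.
- The arm moves only by the tool carry_out, never from a script. Its argument "commands" is a list of rows, each a list of 7 numbers: the shift along the tool's x, y, z in units of 0.025 m (1.0 is 0.025 m), then the turn, a rotation vector about the tool's x, y, z in units of 0.5 rad (1.0 is 0.5 rad), then the opening, from -1 (shut) to 1 (fully open), so that 0 is half open. A call has exactly 5 rows; each row shifts and turns the commanded pose from where the row before left it, along the tool's axes as they then stand; what a row does not reach is not made up. A row lasts 1/12 s, in which the tool goes at most 41.7 mm and 7.16 degrees, less where a joint would pass 70% of its speed; a pose out of reach is approached as far as the arm can. A call with a number of a shift or a turn outside -1 to 1 is refused whole. A call with a gripper value outside its range is refused whole. The fingers move at their own pace and stop on an object; "squeeze" is the grip in N (left out, the last holds). Time passes only in rows, so rows that do not move let the fingers close, or fill a call up. It gives the time, the measured TCP pose, the force, the opening and the grip force at its end, in the units of the state.
- telemetry.get_obs(): the state, without advancing time (a new reading comes with each control period).
- viewer.grab_frame(name): name is "scene" or "top"; returns the picture (420x560x3 uint8, red, green, blue); there is no depth.
- viewer.camera_model(name): a dict with "fx", "fy", "cx", "cy" (pixels), "distortion" ([k1, k2, p1, p2, k3] as OpenCV has them; the pictures are not rectified), "R" (3x3) and "t" (3): a world point X has camera coordinates R X + t. Camera axes: x right, y down, z forward; pixel columns grow to the right and rows downward; lengths in m; the calibration is good to about 2 mm. A picture is of the moment at which its call begins. camera_model takes no time and is no camera call.
- order.close_job(): hands the job in; it is judged then, once.
The state is a dict: "t": time; "qpos": joint angles; "qd": joint speeds; "tau": joint torques, N m; "position": TCP position; "eef_rot": TCP orientation; "contact_force": force on the tool from outside, world axes, zero at the start; "ft_torque": the same for the moment, N m; "opening": opening from 0.0 (shut) to 1.0 (fully open); "gripper_force": force on a finger pad.
Only numpy, scipy, OpenCV 4.12 (cv2) and the standard library are available. Lean on these libraries where they do the work, as an engineer would, in place of code of your own. Each camera call takes 0.05 s, during which the arm holds its last target. There are 200 camera calls.

## Working session

There is one attempt and no reset: what is moved stays moved. The work goes in short steps, Python scripts to look and compute and a tool call to move; the robot and the scene stay as the last step left them, time stands still between calls to the robot, and variables do not carry over. Pictures are saved under pics/ and viewed, at most 10 in all, crops included, and the job is handed in when it is done.

Besides the shell and the picture viewer there is one more tool, called after ">>>" as name([rows], argument=value, ...), one row to a line, values as JSON. carry_out: Moves the arm, as the interface text tells. Its arguments: {"type":"object","properties":{"commands":{"type":"array"},"squeeze":{"type":"number"}},"required":["commands"]}

```bash
mkdir -p pics; python3 - <<'E'
from station import telemetry, viewer
import cv2, numpy as np, json
o=telemetry.get_obs(); print({k:np.round(o[k],3).tolist() for k in ('t','position','eef_rot','opening','contact_force')})
for n in('scene','top'):
    im=viewer.grab_frame(n); cv2.imwrite(f'pics/{n}0.png',im[:,:,::-1]); m=viewer.camera_model(n)
    R=np.array(m['R']);t=np.array(m['t']);print(n,m['fx'],m['distortion'],(-R.T@t).round(3),R.round(2).tolist())
E
```

```text
{'t': 0.0, 'position': [0.241, 0.576, 0.247], 'eef_rot': [-0.0, 0.197, 0.98, -0.001], 'opening': 0.998, 'contact_force': [-0.03, 0.738, 0.02]}
scene 455.76568661847904 [-0.02375545  0.          0.          0.          0.        ] [ 1.05  -0.234  0.601] [[0.47, 0.88, 0.01], [0.64, -0.33, -0.7], [-0.61, 0.34, -0.72]]
top 467.329640459591 [0.05079608 0.         0.         0.         0.        ] [0.472 0.009 0.86 ] [[0.03, -1.0, -0.02], [-0.98, -0.02, -0.19], [0.19, 0.03, -0.98]]
```

View pics/scene0.png

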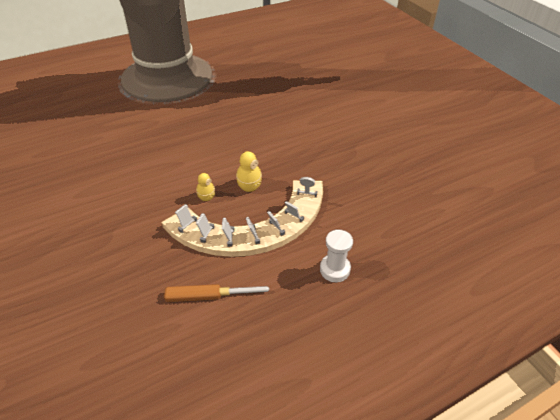

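View pics/top0.png

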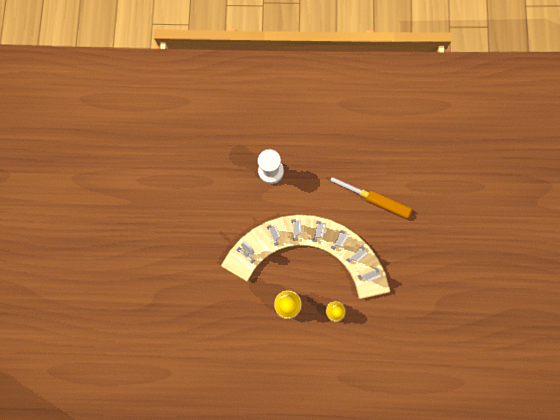

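The scene view shows the marker at about (307,185) and tab1 at (185,218). In the top view the marker is at (246,252), tab1 at (370,276), the dolls at (288,304) and (336,311) inside the curve, the post at (270,165), and the burnisher at (370,197).

```bash
cat > h.py <<'E'
import cv2, numpy as np
from station import viewer
def ray(n,px,z):
    m=viewer.camera_model(n);K=np.array([[m['fx'],0,m['cx']],[0,m['fy'],m['cy']],[0,0,1]])
    R=np.array(m['R']);t=np.array(m['t'])
    u=cv2.undistortPoints(np.float64(px).reshape(-1,1,2),K,np.float64(m['distortion'])).reshape(-1,2)
    d=np.c_[u,np.ones(len(u))]@R; c=-R.T@t
    return (c+d*((z-c[2])/d[:,2])[:,None])[:,:2]
E
python3 - <<'E'
from h import *
from scipy.optimize import least_squares
im=cv2.imread('pics/top0.png'); hsv=cv2.cvtColor(im,cv2.COLOR_BGR2HSV)
roi=np.zeros(im.shape[:2],np.uint8); roi[205:305,215:395]=255
wood=cv2.inRange(hsv,(12,40,140),(32,150,255))&roi
grey=cv2.inRange(hsv,(0,0,70),(179,45,255))&roi
m=cv2.morphologyEx(wood|grey,cv2.MORPH_CLOSE,np.ones((7,7)))
c=max(cv2.findContours(m,0,cv2.CHAIN_APPROX_NONE)[0],key=cv2.contourArea)[:,0]
p=ray('top',c,.014)
f=least_squares(lambda q:abs(np.hypot(*(p-q[:2]).T)-.130)-.027,[.36,-.01],loss='soft_l1',f_scale=.002)
C=f.x;d=p-C;r=np.hypot(*d.T);a=np.degrees(np.arctan2(d[:,1],d[:,0]))
e=a[(abs(r-.13)<.02)];print('C',C.round(4),'ends',np.median(e[e<0]).round(1),np.median(e[e>0]).round(1),'res',np.median(abs(f.fun)).round(4),'r',r.min().round(3),r.max().round(3))
n,l,s,ce=cv2.connectedComponentsWithStats(grey)
for i in range(1,n):
    if s[i,4]>15:
        q=ray('top',ce[i],.035)[0]-C; print(ce[i].round(0),s[i,4],'r',np.hypot(*q).round(3),'ang',np.degrees(np.arctan2(q[1],q[0])).round(1))
for nm,px,z in(('big',(288,304),.05),('small',(336,311),.04),('post top',(269,157),.078)): print(nm,ray('top',px,z)[0].round(3))
E
```

```text
C [ 0.462  -0.0074] ends -82.7 68.6 res 0.001 r 0.101 0.159
[296. 228.] 128 r 0.129 ang 4.6
[319. 230.] 126 r 0.13 ang -13.4
[274. 233.] 127 r 0.129 ang 22.7
[340. 239.] 136 r 0.13 ang -31.4
[264. 246.] 43 r 0.117 ang 35.1
[246. 251.] 153 r 0.131 ang 48.3
[309. 242.] 19 r 0.106 ang -6.6
[358. 255.] 139 r 0.13 ang -49.4
[246. 264.] 49 r 0.116 ang 56.7
[371. 275.] 138 r 0.13 ang -67.5
big [0.459 0.015]
small [ 0.449 -0.067]
post top [0.709 0.053]
```

>>> carry_out([
  [-0.79, -0.91, 0, 0, 0, 0, -1],
  [-0.79, -0.91, 0, 0, 0, 0, -1],
  [-0.79, -0.91, 0, 0, 0, 0, -1],
  [-0.79, -0.91, 0, 0, 0, 0, -1],
  [-0.79, -0.91, 0, 0, 0, 0, -1],
], squeeze=20)

```text
t: 0.52
position: [0.2884, 0.432, 0.2479]
eef_rot: [-0.0, 0.197, 0.981, -0.0]
contact_force: [0.8, -0.2, 0.2]
opening: 0.304
gripper_force: 0.0
```

>>> carry_out([
  [-0.79, -0.91, 0, 0, 0, 0, -1],
  [-0.79, -0.91, 0, 0, 0, 0, -1],
  [-0.79, -0.91, 0, 0, 0, 0, -1],
  [-0.79, -0.91, 0, 0, 0, 0, -1],
  [-0.79, -0.91, 0, 0, 0, 0, -1],
])

```text
t: 0.93
position: [0.3356, 0.289, 0.2481]
eef_rot: [-0.0, 0.197, 0.98, -0.0]
contact_force: [0.7, 0.2, 1.3]
opening: -0.003
gripper_force: 0.0
```

>>> carry_out([
  [-0.79, -0.91, 0, 0, 0, 0, -1],
  [-0.79, -0.91, 0, 0, 0, 0, -1],
  [-0.79, -0.91, 0, 0, 0, 0, -1],
  [-0.79, -0.91, 0, 0, 0, 0, -1],
  [-0.79, -0.91, 0, 0, 0, 0, -1],
])

```text
t: 1.35
position: [0.3828, 0.146, 0.2482]
eef_rot: [-0.0, 0.197, 0.98, 0.0]
contact_force: [0.3, -0.2, 0.2]
opening: 0.001
gripper_force: 0.0
```

>>> carry_out([
  [-0.79, -0.91, 0, 0, 0, 0, -1],
  [-0.79, -0.91, 0, 0, 0, 0, -1],
  [-0.79, -0.91, 0, 0, 0, 0, -1],
  [-0.79, -0.91, 0, 0, 0, 0, -1],
  [-0.79, -0.91, 0, 0, 0, 0, -1],
])

```text
t: 1.77
position: [0.43, 0.0031, 0.2483]
eef_rot: [-0.0, 0.197, 0.98, 0.0]
contact_force: [0.8, 0.6, -0.1]
opening: -0.0
gripper_force: 0.0
```

>>> carry_out([
  [-0.79, -0.91, 0, 0, 0, 0, -1],
  [-0.79, -0.91, 0, 0, 0, 0, -1],
  [-0.79, -0.91, 0, 0, 0, 0, -1],
  [-0.79, -0.91, 0, 0, 0, 0, -1],
  [-0.79, -0.91, 0, 0, 0, 0, -1],
])

```text
t: 2.18
position: [0.4773, -0.1399, 0.2481]
eef_rot: [-0.0, 0.196, 0.981, 0.0]
contact_force: [0.5, 0.4, 0.1]
opening: 0.005
gripper_force: 0.0
```

>>> carry_out([
  [0, 0, 0.2, 0, 0, 0.25, -1],
  [0, 0, 0.2, 0, 0, 0.25, -1],
  [0, 0, 0.2, 0, 0, 0.25, -1],
  [0, 0, 0.2, 0, 0, 0.25, -1],
  [0, 0, 0.2, 0, 0, 0.25, -1],
])

```text
t: 2.6
position: [0.477, -0.1385, 0.2228]
eef_rot: [-0.0, 0.491, 0.871, -0.0]
contact_force: [0.1, 0.1, 0.2]
opening: 0.001
gripper_force: 0.0
```

>>> carry_out([
  [0, 0, 0.3, 0, 0, 0.25, -1],
  [0, 0, 0.3, 0, 0, 0.25, -1],
  [0, 0, 0.3, 0, 0, 0.25, -1],
  [0, 0, 0.3, 0, 0, 0.25, -1],
  [0, 0, 0.3, 0, 0, 0.25, -1],
])

```text
t: 3.02
position: [0.4771, -0.1384, 0.1853]
eef_rot: [-0.0, 0.735, 0.678, -0.0]
contact_force: [0.8, 1.0, -0.7]
opening: 0.003
gripper_force: 0.0
```

>>> carry_out([
  [0, 0, 0.3, 0, 0, 0.25, -1],
  [0, 0, 0.3, 0, 0, 0.25, -1],
  [0, 0, 0.3, 0, 0, 0.25, -1],
  [0, 0, 0.3, 0, 0, 0.25, -1],
  [0, 0, 0.3, 0, 0, 0.25, -1],
])

```text
t: 3.43
position: [0.4771, -0.1383, 0.1478]
eef_rot: [-0.0, 0.908, 0.419, -0.0]
contact_force: [-0.5, -0.1, -1.7]
opening: 0.002
gripper_force: 0.0
```

>>> carry_out([
  [0, 0, 0.5, 0, 0, 0.25, -1],
  [0, 0, 0.5, 0, 0, 0.25, -1],
  [0, 0, 0.5, 0, 0, 0.25, -1],
  [0, 0, 0.5, 0, 0, 0.25, -1],
  [0, 0, 0.5, 0, 0, 0.25, -1],
])

```text
t: 3.85
position: [0.4771, -0.1383, 0.085]
eef_rot: [0.0, 0.993, 0.12, -0.0]
contact_force: [0.4, 0.7, -0.1]
opening: 0.002
gripper_force: 0.0
```

```bash
python3 - <<'E'
from h import *
from station import telemetry
o=telemetry.get_obs(); print(np.round(o['qpos'],2),np.round(o['position'],4),o['eef_rot'])
im=viewer.grab_frame('scene')[120:300,130:370,::-1]; cv2.imwrite('pics/s1.png',cv2.resize(im,None,fx=3,fy=3))
E
```

```text
[-0.52  0.59  0.94  2.1  -0.68  0.79 -0.47] [ 0.4771 -0.1383  0.085 ] [ 2.79598459e-05  9.92810954e-01  1.19692844e-01 -1.78536222e-04]
```

View pics/s1.png

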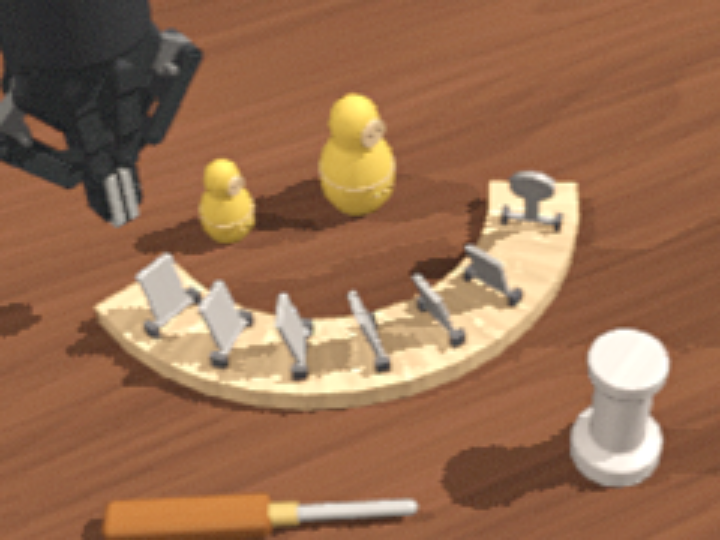

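>>> carry_out([
  [0, 0, 0.22, 0, 0, 0.14, -1],
  [0, 0, 0.22, 0, 0, 0.13, -1],
  [0, 0, 0.22, 0, 0, 0, -1],
  [0, 0, 0.22, 0, 0, 0, -1],
  [0, 0, 0.22, 0, 0, 0, -1],
])

```text
t: 4.32
position: [0.4773, -0.1383, 0.058]
eef_rot: [-0.0, 0.998, 0.057, 0.0]
contact_force: [-0.1, -0.5, 0.4]
opening: 0.002
gripper_force: 0.0
```

>>> carry_out([
  [0.272, -0.007, 0, 0, 0, -0.105, -1],
  [0.272, -0.007, 0, 0, 0, -0.105, -1],
  [0.272, -0.007, 0, 0, 0, -0.105, -1],
  [0.272, -0.007, 0, 0, 0, -0.105, -1],
  [0.272, -0.007, 0, 0, 0, -0.105, -1],
])

```text
t: 4.73
position: [0.5106, -0.1303, 0.0582]
eef_rot: [-0.0, 0.982, 0.188, 0.0]
contact_force: [1.0, -1.0, 0.1]
opening: -0.001
gripper_force: 0.0
```

>>> carry_out([
  [0.272, -0.007, 0, 0, 0, -0.105, -1],
  [0.272, -0.007, 0, 0, 0, -0.105, -1],
  [0.272, -0.007, 0, 0, 0, -0.105, -1],
  [0.272, -0.007, 0, 0, 0, -0.105, -1],
  [0, 0, 0, 0, 0, 0, -1],
])

```text
t: 5.15
position: [0.5355, -0.117, 0.0583]
eef_rot: [-0.0, 0.957, 0.29, 0.001]
contact_force: [0.1, -0.2, -0.4]
opening: -0.003
gripper_force: 0.0
```

```bash
python3 - <<'E'
from h import *
from station import telemetry
o=telemetry.get_obs();p=np.array(o['position'])[:2]-[.462,-.0074];q=o['eef_rot']
print(o['t'],np.hypot(*p),np.degrees(np.arctan2(p[1],p[0])),'yaw',2*np.degrees(np.arctan2(q[2],q[1]))-90)
im=viewer.grab_frame('scene')[120:300,130:370,::-1]; cv2.imwrite('pics/s2.png',cv2.resize(im,None,fx=3,fy=3))
E
```

```text
5.15 0.13202409094647582 -56.14779120113922 yaw -56.2472182068394
```

View pics/s2.png

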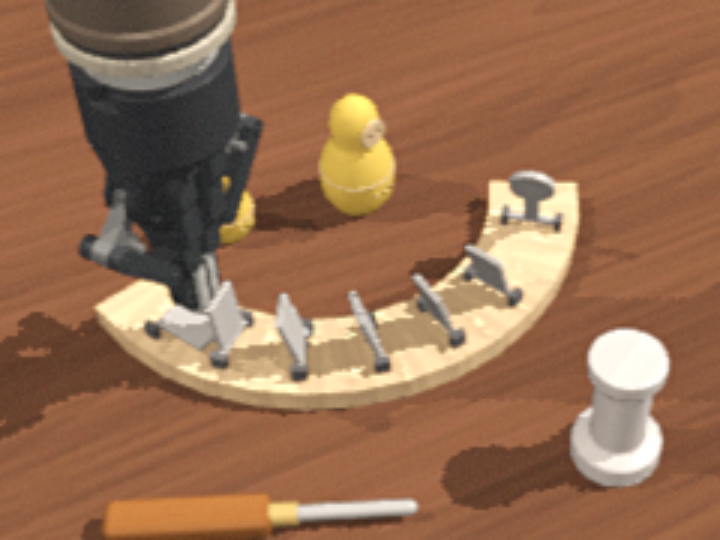

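The scene view shows tab1 lying flat at (185,325) and the fingertip just behind tab2 at (225,320), so I'm carrying on along the arc.

>>> carry_out([
  [0.27, -0.007, 0, 0, 0, -0.105, -1],
  [0.27, -0.007, 0, 0, 0, -0.105, -1],
  [0.27, -0.007, 0, 0, 0, -0.105, -1],
  [0.27, -0.007, 0, 0, 0, -0.105, -1],
  [0.27, -0.007, 0, 0, 0, -0.105, -1],
])

```text
t: 5.62
position: [0.5595, -0.0961, 0.0582]
eef_rot: [-0.0, 0.912, 0.411, -0.0]
contact_force: [-0.2, -0.4, -0.7]
opening: -0.003
gripper_force: 0.0
```

>>> carry_out([
  [0.27, -0.007, 0, 0, 0, -0.105, -1],
  [0.27, -0.007, 0, 0, 0, -0.105, -1],
  [0.27, -0.007, 0, 0, 0, -0.105, -1],
  [0.27, -0.007, 0, 0, 0, -0.105, -1],
  [0.27, -0.007, 0, 0, 0, -0.105, -1],
])

```text
t: 6.03
position: [0.5783, -0.0681, 0.0582]
eef_rot: [-0.0, 0.85, 0.527, -0.0]
contact_force: [-0.5, 0.4, -0.8]
opening: -0.002
gripper_force: 0.0
```

>>> carry_out([
  [0.27, -0.007, 0, 0, 0, -0.105, -1],
  [0.27, -0.007, 0, 0, 0, -0.105, -1],
  [0.27, -0.007, 0, 0, 0, -0.105, -1],
  [0.27, -0.007, 0, 0, 0, -0.105, -1],
  [0.27, -0.007, 0, 0, 0, -0.105, -1],
])

```text
t: 6.45
position: [0.5892, -0.0363, 0.0582]
eef_rot: [-0.0, 0.774, 0.633, -0.0]
contact_force: [-0.3, -0.9, 0.5]
opening: 0.004
gripper_force: 0.0
```

>>> carry_out([
  [0.27, -0.007, 0, 0, 0, -0.105, -1],
  [0.27, -0.007, 0, 0, 0, -0.105, -1],
  [0.27, -0.007, 0, 0, 0, -0.105, -1],
  [0.27, -0.007, 0, 0, 0, -0.105, -1],
  [0.27, -0.007, 0, 0, 0, -0.105, -1],
])

```text
t: 6.87
position: [0.5915, -0.0027, 0.0582]
eef_rot: [-0.0, 0.684, 0.729, -0.0]
contact_force: [-0.3, 0.1, 0.7]
opening: -0.001
gripper_force: 0.0
```

>>> carry_out([
  [0.27, -0.007, 0, 0, 0, -0.105, -1],
  [0.27, -0.007, 0, 0, 0, -0.105, -1],
  [0.27, -0.007, 0, 0, 0, -0.105, -1],
  [0.27, -0.007, 0, 0, 0, -0.105, -1],
  [0, 0, 0, 0, 0, 0, -1],
])

```text
t: 7.28
position: [0.5867, 0.0252, 0.0581]
eef_rot: [-0.001, 0.603, 0.797, 0.0]
contact_force: [0.1, 0.0, -0.3]
opening: 0.001
gripper_force: 0.0
```

```bash
python3 - <<'E'
from h import *
from station import telemetry
o=telemetry.get_obs();p=np.array(o['position'])[:2]-[.462,-.0074];q=o['eef_rot']
print(o['t'],np.hypot(*p),np.degrees(np.arctan2(p[1],p[0])),'yaw',2*np.degrees(np.arctan2(q[2],q[1]))-90)
im=viewer.grab_frame('scene')[120:300,130:370,::-1]; cv2.imwrite('pics/s3.png',cv2.resize(im,None,fx=3,fy=3))
E
```

```text
7.2833 0.12889762566873128 14.643325476021909 yaw 15.776499227399214
```

View pics/s3.png

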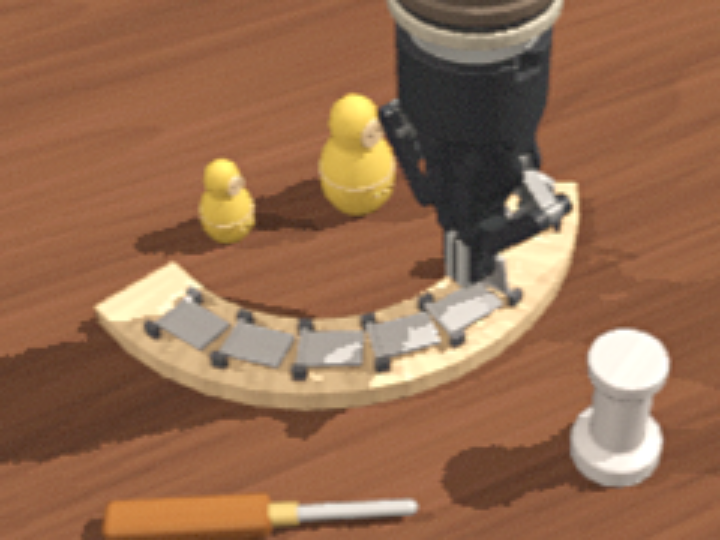

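Tabs 1–5 lie flat and tab6 at (490,275) is being pushed. I'll go three more small rows, pause, then lift straight up.

>>> carry_out([
  [0.27, -0.007, 0, 0, 0, -0.105, -1],
  [0.27, -0.007, 0, 0, 0, -0.105, -1],
  [0.27, -0.007, 0, 0, 0, -0.105, -1],
  [0, 0, 0, 0, 0, 0, -1],
  [0, 0, 0, 0, 0, 0, -1],
])

```text
t: 7.75
position: [0.5804, 0.0425, 0.0583]
eef_rot: [-0.0, 0.541, 0.841, -0.0]
contact_force: [0.1, 0.3, 0.2]
opening: 0.002
gripper_force: 0.0
```

```bash
python3 - <<'E'
from h import *
im=viewer.grab_frame('scene')[120:300,130:370,::-1]; cv2.imwrite('pics/s4.png',cv2.resize(im,None,fx=3,fy=3))
E
```

```text
(no output)
```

View pics/s4.png

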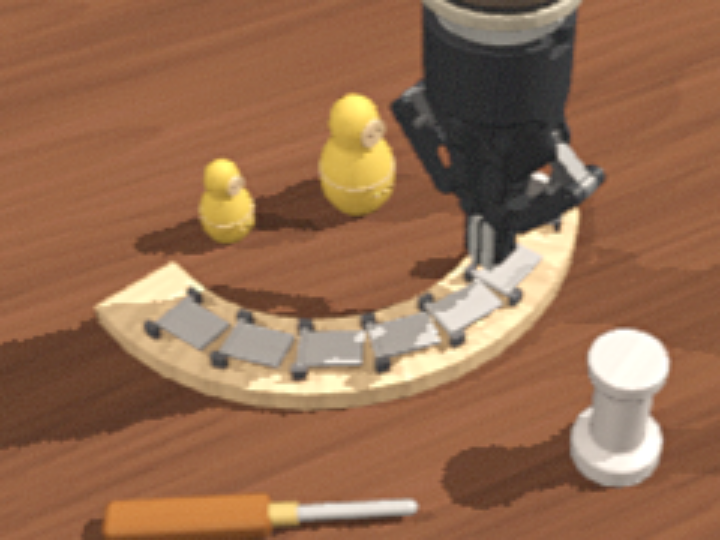

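Tab6 now lies over at (515,270), so all six are down. Next I lift away.

>>> carry_out([
  [-0.2, 0, -0.4, 0, 0, 0, -1],
  [-0.2, 0, -0.6, 0, 0, 0, -1],
  [0, 0, -0.8, 0, 0, 0, -1],
  [0, 0, -0.8, 0, 0, 0, -1],
  [0, 0, -0.8, 0, 0, 0, -1],
])

```text
t: 8.22
position: [0.5849, 0.0325, 0.1449]
eef_rot: [0.0, 0.541, 0.841, -0.0]
contact_force: [0.2, 0.4, 0.3]
opening: -0.0
gripper_force: 0.0
```

>>> carry_out([
  [0, 0, -0.8, 0, 0, 0, -1],
  [0, 0, -0.8, 0, 0, 0, -1],
  [0, 0, -0.4, 0, 0, 0, -1],
  [0, 0, 0, 0, 0, 0, -1],
  [0, 0, 0, 0, 0, 0, -1],
])

```text
t: 8.63
position: [0.5848, 0.0336, 0.1935]
eef_rot: [0.0, 0.54, 0.841, 0.0]
contact_force: [0.3, -0.7, -0.7]
opening: 0.0
gripper_force: 0.0
```

```bash
python3 - <<'E'
from h import *
im=viewer.grab_frame('scene')[120:300,130:370,::-1]; cv2.imwrite('pics/s5.png',cv2.resize(im,None,fx=3,fy=3))
E
```

```text
(no output)
```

View pics/s5.png

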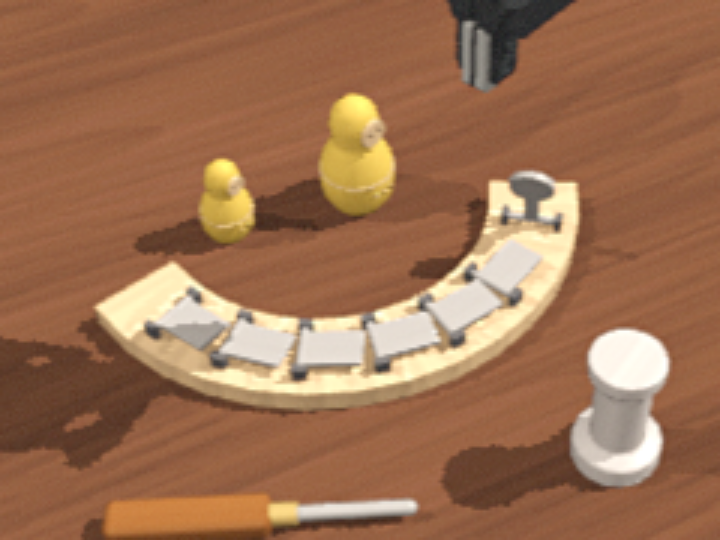

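All six tabs are flat, the marker still stands at (530,190), and the dolls, post and burnisher have not moved.

```bash
python3 -c "
from station import order
print(order.close_job())"
```

```text
the job is handed in; nothing more can be done
None
```

The job is handed in: the last picture showed all six tabs lying over towards the marker, the marker still standing, and the dolls, post and burnisher where they started; the judge's result was not shown.

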